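# Open the supply tote's gate and hold it wide

### The job

Let a colleague get at the books in the blue tote: squeeze the red catch's two tabs fully together first, then the yellow catch's tabs, and leave both released. Then take the gate by its upright black handle, swing it out past its detent and hold it still and wide, at least 65 degrees open, because its spring pulls it back; finish while still holding it. Leave the books and the other things on the desk alone.

Things in the scene. Friction and masses are not known exactly. Their poses are not given: they have to be found in the camera images.
- tote: Blue supply tote fixed to the desk, 250 wide (its y), 200 deep, 130 tall. Origin: on the desk (z = 0) below the middle of the closed gate. +x points into the tote away from the robot, +y left seen from the robot, z up; turned up to 0.25 rad. A grey rail along the front of its top carries the two catches side by side at y = 55 and -55 (which colour is where varies).
- gate (a joint): White barred gate, 222 wide, 8 thick, top at 117 (lugs to 146), hinged upright at its left (+y) end. 0 = closed; grows (rad) as it swings out towards the robot, clockwise from above; stop at 1.6. Catch noses block it until released. A detent ball resists from about 0.4 rad (3 to 6 N at the handle), then snaps over by 0.7; a spring (1.5 N at the handle when wide) swings it back to the detent if let go.
- gate_hinge (a point): Point on the gate's upright hinge axis, 145 above the desk. In front of the gate near it lies a blue step, 12 tall, reaching out 65, with the detent ball.
- gate_handle (a point): Grasp point on the gate's pull: an upright black round rod 16 in diameter, axis 45 in front of the gate and 165 from the hinge along the gate (171 from the hinge axis). The rod runs from 60 to 169 above the desk, this point is on its axis at 145; arms at 70 and 110 high join it to the gate. It can turn within a pinch from above.
- red_fixed_tab (a point): Centre of the red catch's fixed tab: an upright red plate 24 (tote x) by 8 (tote y), from 134 to 176 above the desk, this point at 156. The dark steel base plate under it has its top at 134. It stands on the -y side of its pair.
- red_moving_tab (a point): Centre of the red catch's moving tab: an upright red plate 24 (tote x) by 8 (tote y), from 136 to 176 above the desk, this point at 156; it stands up to 30 on the tote's +y side of the fixed tab (centre to centre), 16 when squeezed home. It carries forward a steel nose that blocks the gate.
- red_catch (a joint): Travel of the red moving tab towards its fixed tab (tote -y), m: 0 to 0.003 at the start (latched), 0.014 = squeezed home, outer faces of the two tabs then 24 mm apart (38 at 0). It moves against a friction of about 5 N and stays where it is left.
- red_post: The red fixed tab itself; origin at the middle of its foot (134 above the desk).
- yellow_fixed_tab (a point): Centre of the yellow catch's fixed tab: an upright yellow plate 24 (tote x) by 8 (tote y), from 134 to 176 above the desk, this point at 156. The dark steel base plate under it has its top at 134. It stands on the -y side of its pair.
- yellow_moving_tab (a point): Centre of the yellow catch's moving tab: an upright yellow plate 24 (tote x) by 8 (tote y), from 136 to 176 above the desk, this point at 156; it stands up to 30 on the tote's +y side of the fixed tab (centre to centre), 16 when squeezed home. It carries forward a steel nose that blocks the gate.
- yellow_catch (a joint): Travel of the yellow moving tab towards its fixed tab (tote -y), m: 0 to 0.003 at the start (latched), 0.014 = squeezed home, outer faces of the two tabs then 24 mm apart (38 at 0). It moves against a friction of about 5 N and stays where it is left.
- yellow_post: The yellow fixed tab itself; origin at the middle of its foot (134 above the desk).
- gate_pull: The gate's black pull (rod and its two arms), which turns with the gate; origin on the hinge axis at desk height.
- textbook: orange-edged textbook 150 x 200 x 30 lying inside the tote (mm); origin at the centre of its underside. Bystander: leave it alone.
- workbook: green workbook 140 x 190 x 22 lying on the textbook inside the tote (mm); origin at the centre of its underside. Bystander: leave it alone.
- carton: small green carton 50 x 75 x 35 on the desk beside the tote's right side (-y) (mm); origin at the centre of its underside. Bystander: leave it alone.
- tumbler: glass tumbler, 72 across, 95 tall, on the desk to the robot's right (mm); origin at the centre of its underside. Bystander: leave it alone.
- pen_cup: green pen cup, 76 across, pens reach 150 high, on the desk to the robot's left (mm); origin at the centre of its underside. Bystander: leave it alone.
- tape: roll of tape lying flat, 84 across, 24 tall, on the desk to the robot's left (mm); origin at the centre of its underside. Bystander: leave it alone.
- marker: red marker with black cap, 140 long, 16 thick, lying on the desk to the robot's right (mm); origin at the centre of its underside. Bystander: leave it alone.

How it is judged:
On the way, in this order (a step that is already met when the one before it is completed fails the run):
1. the red catch is squeezed home between the fingers while the yellow one is still latched (value of joint red_catch above 0.012 m and contact force between the fingers and red_post above 1 N and value of joint yellow_catch below 0.008 m), for 0.1 s.
2. then the yellow catch is squeezed home between the fingers (value of joint yellow_catch above 0.012 m and contact force between the fingers and yellow_post above 1 N), for 0.1 s.
3. the gate is swung out past its detent (value of joint gate above 0.75 rad), for 0.1 s.
At the end, for the whole second after the job is handed in: The gate is open by more than 1.1 rad (63 degrees), still (under 0.1 rad/s), with the fingers bearing on its black pull by more than 0.5 N, and both catches are still released (travel over 12 of 14 mm) (value of joint gate above 1.1 rad and velocity of joint gate between -0.1 and 0.1 rad/s and contact force between the fingers and gate_pull above 0.5 N and value of joint each of red_catch, yellow_catch above 0.012 m); the arm keeps its last pose, push and grip.
It fails at once if a bystander is pushed more than 30 mm or tipped over (distance of any of textbook, workbook, carton, tumbler, pen_cup, tape, marker from where it was at the start of the episode above 0.03 m or angle between any of textbook, workbook, carton, tumbler, pen_cup, tape, marker's own z axis and vertical above 0.5 rad).
It also fails if it takes over 54 s, if anything falls off the work surface, if the arm or the gripper's body presses on something with over 40 N, if the wrist force passes 120 N, or if a joint passes its speed limit or range.

### The arm

A 7-joint arm with a two-finger parallel gripper is mounted at the origin on the work surface. World frame = base frame: x ahead of the robot, y to its left, z up, the work surface at z = 0. Lengths are in m, angles in rad, forces in N, time in s.
With the tool pointing down it reaches from about 0.425 to 0.925 m from the base axis. Payload 6.8 kg.
Tool frame: the origin (TCP) lies on the centre line of the jaws, within the pads' length; the fingertips stand 14 mm ahead of it and the grasp point (between the pads) lies 5 mm behind it (r.nose_length is the distance from the TCP to the fingertips, in m); z points along the fingers, y is the direction in which the jaws open and shut (so a half turn about z gives the same grasp; the last joint's range is limited). The gripper opens to 85 mm and grips with 20 to 120 N. Pads are 22 mm wide; open, the fingers measure 114 mm over their backs; the gripper's body (76 mm by 85 mm) begins 54 mm behind the grasp point. The pads swing forward as they close: fully open they stand 13 mm farther back than shut.
Start: joints at [1.045, 0.477, 0.022, 1.555, -0.011, 1.109, -0.083], TCP at [0.274, -0.617, 0.209] pointing down, gripper open.
Joint ranges: [-2.96, 2.96], [-0.34, 2.1], [-1.41, 1.46], [0.24, 2.44], [-1.37, 4.51], [0.17, 1.92], [-2.96, 2.96]. Speed limits (rad/s): [2.39, 2.39, 3.14, 3.14, 3.14, 3.14, 3.14].

### API

Orientations are given as a rotation vector (axis times angle).
In Python, from bench import r, imaging, look_for, outline_of gives the robot as it stands. The module is installed in compiled form; this text tells all that it offers.
- The arm moves only by the tool carry_out, never from a script. Its arguments are lists of equal length, an entry for each row: "offset": the shift along the tool's x, y, z as a fraction of full scale, a list of three; "turn": the turn, a rotation vector about the tool's x, y, z as a fraction of full scale, a list of three. A call has 1 to 8 rows; each row is the pose to reach, as a shift and turn from the pose commanded when the call began, along the tool's axes at that moment; what a row does not reach only later rows make up. Full scale, the value 1, is 0.5 m for a shift and 1.5 rad for a turn. A row lasts 1/10 s, in which the tool goes at most 50 mm and 8.59 degrees, less where a joint would pass 70% of its speed; a pose out of reach is approached as far as the arm can. A call with a number of a shift or a turn outside -1 to 1 is refused whole. A call with a gripper value outside its range is refused whole. "hand" is the closure, from 0 (fully open) to 1 (shut), set as the call begins (left out, the last holds). The fingers move at their own pace and stop on an object; "force" is the grip in N (left out, the last holds). Time passes only in rows, so rows that repeat a pose let the fingers close. It gives the time, the measured TCP pose, the force and the opening at its end, in the units of the state.
- r.get_obs(): the state, without advancing time (a new reading comes with each control period).
- imaging.grab_frame(name): name is "scene" or "top" or "wrist"; returns a dict with "pixels" (400x640x3 uint8, red, green, blue), "fx", "fy", "cx", "cy" (pixels), "R" (3x3) and "t" (3): a world point X has camera coordinates R X + t. Camera axes: x right, y down, z forward; pixel columns grow to the right and rows downward; lengths in m; the calibration is good to about 2 mm. A picture is of the moment at which its call begins. There is no depth.
- r.hand_in(): hands the job in, once; it reports no verdict.
Trained networks look in the newest picture that a camera, given by its name, has taken for a name from the list of things; names that differ only in an ending like _2 or _b are one class to them, and where a whole thing is asked for, a point or a joint stands for the part that bears it (a point fixed in the world has none). Each returns a list of dicts, best first, with "score" (0 to 1); they miss things now and then, are a little off and sometimes report something else, mostly with a low value. They report only what shows in the picture. A call takes as long as a camera call.
- look_for(query, camera): "xyz" ([x, y, z] in m, in the coordinates of the camera as it stood for that picture, good to about 4 mm: the middle of the surface that is visible of it).
- outline_of(query, camera): "region" (400x640 bool, what is visible of it).
The state is a dict: "clock": time; "joints": joint angles; "qvel": joint speeds; "tau": joint torques, N m; "tcp_pos": TCP position; "orientation": TCP orientation; "contact_force": force on the tool from outside, world axes, zero at the start; "moment": the same for the moment, N m; "grip_width": finger opening in m.
Only numpy, scipy, OpenCV 4.12 (cv2) and the standard library are available. Lean on these libraries where they do the work, as an engineer would, in place of code of your own. Each camera call takes 0.05 s, during which the arm holds its last target. There are 200 camera calls.

## Working session

There is one attempt and no reset: what is moved stays moved. The work goes in short steps, Python scripts to look and compute and a tool call to move; the robot and the scene stay as the last step left them, time stands still between calls to the robot, and variables do not carry over. Pictures are saved under pics/ and viewed, about 8 in all and at most 12, crops included, and the job is handed in when it is done.

Besides the shell and the picture viewer there is one more tool, called after "Call:" as name(argument=value, ...) on one line, values as JSON. carry_out: Moves the arm, as the interface text tells. Shift numbers are shares of 0.5 m and turn numbers shares of 1.5 rad, none past 1 either way. Its arguments: {"type":"object","properties":{"offset":{"type":"array","items":{"type":"array","items":{"type":"number","minimum":-1,"maximum":1}}},"turn":{"type":"array","items":{"type":"array","items":{"type":"number","minimum":-1,"maximum":1}}},"hand":{"type":"number"},"force":{"type":"number"}},"required":["offset","turn"]}

```bash
mkdir -p pics; cat > h.py <<'E'
import numpy as np, cv2
from bench import r, imaging, look_for, outline_of
from scipy.spatial.transform import Rotation as Ro
def w(f,p): return f["R"].T@(np.array(p)-f["t"])
def pix(f,X):
    c=f["R"]@np.array(X)+f["t"]; return np.array([f["fx"]*c[0]/c[2]+f["cx"], f["fy"]*c[1]/c[2]+f["cy"]])
def ray_z(f,u,v,z):
    d=f["R"].T@np.array([(u-f["cx"])/f["fx"],(v-f["cy"])/f["fy"],1]); o=-f["R"].T@f["t"]
    return o+d*(z-o[2])/d[2]
E
python3 - <<'E'
from h import *
o=r.get_obs(); print({k:np.round(v,3) for k,v in o.items()})
ims=[]
for c in ["scene","top"]:
    f=imaging.grab_frame(c); ims.append(f["pixels"])
    cv2.imwrite(f"pics/{c}0.png",f["pixels"][:,:,::-1])
    print(c,"cam at",np.round(-f["R"].T@f["t"],3),"axis",np.round(f["R"][2],2))
    for n in ["red_fixed_tab","red_moving_tab","yellow_fixed_tab","yellow_moving_tab","gate_handle","gate_hinge","tote","carton","tumbler","pen_cup","tape","marker"]:
        for d in look_for(n,c)[:2]: print(c,n,round(d["score"],2),np.round(w(f,d["xyz"]),3),np.round(pix(f,w(f,d["xyz"]))))
E
```

```text
{'clock': np.float64(0.0), 'joints': array([ 1.045,  0.478,  0.022,  1.556, -0.012,  1.109, -0.083]), 'qvel': array([-0.   ,  0.001,  0.   ,  0.   , -0.001, -0.   , -0.001]), 'tau': array([ 1.0000e-03, -5.9646e+01,  1.6080e+00, -2.8119e+01,  1.2000e-02,
        1.0000e-02, -0.0000e+00]), 'tcp_pos': array([ 0.274, -0.616,  0.208]), 'orientation': array([-3.072e+00, -6.510e-01,  1.000e-03]), 'contact_force': array([-0.483,  0.487, -0.076]), 'moment': array([ 0.   , -0.012,  0.024]), 'grip_width': np.float64(0.085)}
scene cam at [ 1.075 -0.277  1.112] axis [-0.45  0.25 -0.86]
scene red_fixed_tab 0.78 [0.667 0.088 0.136] [364. 221.]
scene red_fixed_tab 0.73 [0.724 0.021 0.114] [353. 250.]
scene red_moving_tab 0.39 [0.667 0.102 0.146] [368. 218.]
scene yellow_fixed_tab 0.83 [ 0.647 -0.018  0.138] [328. 230.]
scene yellow_fixed_tab 0.26 [0.724 0.022 0.116] [353. 249.]
scene yellow_moving_tab 0.49 [ 0.644 -0.01   0.146] [330. 227.]
scene gate_handle 0.77 [0.6   0.001 0.119] [326. 217.]
scene gate_handle 0.34 [ 0.57  -0.004  0.115] [320. 211.]
scene gate_hinge 0.56 [0.722 0.022 0.113] [352. 
[... 459 characters left out ...]
0. 219.]
top cam at [0.415 0.009 1.501] axis [ 0.12  0.01 -0.99]
top red_fixed_tab 0.62 [0.665 0.088 0.13 ] [291. 173.]
top red_fixed_tab 0.29 [ 0.584 -0.146  0.035] [368. 203.]
top yellow_fixed_tab 0.76 [ 0.639 -0.015  0.131] [326. 181.]
top yellow_moving_tab 0.56 [ 0.632 -0.003  0.143] [322. 183.]
top gate_handle 0.61 [0.614 0.026 0.11 ] [312. 191.]
top gate_hinge 0.68 [0.669 0.048 0.097] [305. 173.]
top gate_hinge 0.19 [0.402 0.36  0.024] [206. 263.]
top tote 0.69 [0.667 0.05  0.102] [304. 174.]
top tumbler 0.56 [ 0.505 -0.395  0.05 ] [450. 227.]
top pen_cup 0.67 [0.584 0.396 0.061] [192. 204.]
top tape 0.7 [0.4   0.359 0.024] [206. 264.]
top marker 0.47 [ 0.392 -0.274  0.017] [410. 264.]
```

```bash
python3 -c "
import cv2,numpy as np
a=cv2.imread('pics/scene0.png');b=cv2.imread('pics/top0.png');cv2.imwrite('pics/both0.png',cv2.resize(np.vstack([a,b]),(480,600)) )"
```

```text
(no output)
```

View pics/top0.png

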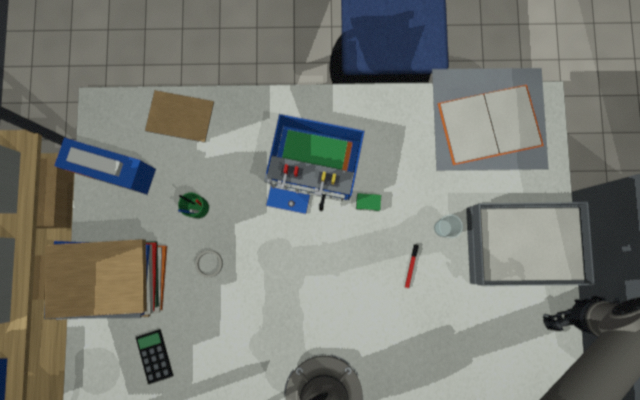

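The top view shows the blue tote around pixel (315,160). The red tabs are at about (291,170), the yellow ones at (328,179) and the black handle at (322,203), so red is the left (+y) catch. The tote is turned about -0.2 rad, and the detections agree with the picture. Next I'll work out a move to a closer look.

```bash
cat >> h.py <<'E'
def Rd(psi): # tool z down, tool y along tote y (or its opposite), yaw psi
    cy=np.array([-np.sin(psi),np.cos(psi),0]); z=np.array([0,0,-1.]); return np.column_stack([np.cross(cy,z),cy,z])
def go(target,psi=None,R=None):
    o=r.get_obs(); R0=Ro.from_rotvec(o["orientation"]).as_matrix()
    off=R0.T@(np.array(target)-o["tcp_pos"])/0.5
    if R is None: R=Rd(psi)
    t=Ro.from_matrix(R0.T@R).as_rotvec()/1.5
    print("offset",np.round(off,4),"turn",np.round(t,4)); return off,t
E
python3 - <<'E'
from h import *
f=imaging.grab_frame("wrist"); o=r.get_obs(); R0=Ro.from_rotvec(o["orientation"]).as_matrix()
print("cam in tool",R0.T@(-f["R"].T@f["t"]-o["tcp_pos"]),"cam axes in tool\n",np.round(R0.T@f["R"].T,2),f["fx"],f["fy"],R0)
for k in [0,np.pi]: go([0.59,0.04,0.32],-0.2+k)
E
```

```text
cam in tool [ 0.07950784 -0.00045306 -0.16529712] cam axes in tool
 [[-0.   -0.95 -0.31]
 [ 1.   -0.    0.  ]
 [-0.   -0.31  0.95]] 355.50762933091033 355.50762933091033 [[ 9.14001584e-01  4.05710617e-01 -9.15680055e-06]
 [ 4.05710616e-01 -9.14001584e-01 -2.50896003e-05]
 [-1.85484474e-05  1.92169232e-05 -1.00000000e+00]]
offset [ 1.1109 -0.9444 -0.223 ] turn [-0.      0.     -1.6826]
offset [ 1.1109 -0.9444 -0.223 ] turn [0.     0.     0.4118]
```

Call:
carry_out(offset=[[0.55,-0.47,-0.22],[0.55,-0.47,-0.22],[0.55,-0.47,-0.22],[0.55,-0.47,-0.22],[0.55,-0.47,-0.22],[0.55,-0.47,-0.22],[0.55,-0.47,-0.22],[0.55,-0.47,-0.22]], turn=[[0,0,0.41],[0,0,0.41],[0,0,0.41],[0,0,0.41],[0,0,0.41],[0,0,0.41],[0,0,0.41],[0,0,0.41]])

```text
clock: 2.15
tcp_pos: [0.432, -0.2868, 0.3201]
orientation: [-3.127, 0.302, -0.004]
contact_force: [0.5, -0.2, -0.6]
grip_width: 0.0854
```

```bash
python3 -c "
from h import *
go([0.57,0.04,0.32],-0.2+np.pi)"
```

```text
offset [ 0.1457 -0.6944  0.0008] turn [-0.0003 -0.0016  0.0048]
```

Call:
carry_out(offset=[[0.146,-0.694,0],[0.146,-0.694,0],[0.146,-0.694,0],[0.146,-0.694,0],[0.146,-0.694,0],[0.146,-0.694,0],[0.146,-0.694,0],[0.146,-0.694,0]], turn=[[0,0,0.005],[0,0,0.005],[0,0,0.005],[0,0,0.005],[0,0,0.005],[0,0,0.005],[0,0,0.005],[0,0,0.005]])

```text
clock: 2.95
tcp_pos: [0.5704, 0.0436, 0.3184]
orientation: [-3.123, 0.305, -0.0]
contact_force: [-1.0, 0.6, 0.1]
grip_width: 0.0852
```

```bash
python3 - <<'E'
from h import *
f=imaging.grab_frame("wrist"); np.savez("w1.npz",**f)
im=f["pixels"].copy()
for n in ["red_fixed_tab","red_moving_tab","yellow_fixed_tab","yellow_moving_tab","gate_handle","gate_hinge","tote"]:
    for d in look_for(n,"wrist")[:2]: print(n,round(d["score"],2),np.round(w(f,d["xyz"]),3),np.round(pix(f,w(f,d["xyz"]))))
cv2.imwrite("pics/w1.png",im[:,:,::-1])
E
```

```text
red_fixed_tab 0.85 [0.661 0.094 0.138] [248.  90.]
red_moving_tab 0.96 [0.66  0.104 0.145] [236.  93.]
red_moving_tab 0.31 [ 0.395 -0.276  0.015] [566. 231.]
yellow_fixed_tab 0.9 [ 0.643 -0.015  0.131] [367.  86.]
yellow_fixed_tab 0.56 [0.658 0.102 0.141] [240.  95.]
yellow_moving_tab 0.98 [ 0.631 -0.005  0.145] [359. 101.]
yellow_moving_tab 0.68 [0.418 0.368 0.022] [127. 295.]
gate_hinge 0.43 [ 0.59  -0.153  0.035] [476. 109.]
tote 0.7 [0.656 0.051 0.126] [295.  86.]
```

View pics/w1.png

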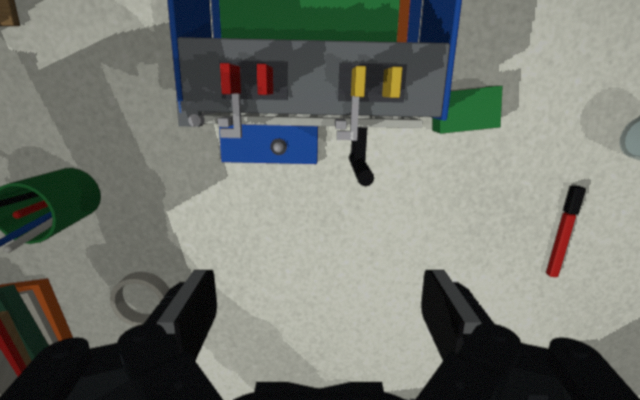

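The wrist view is clear. The red tabs are at (230,79) and (264,79), and the yellow tabs at (359,81) and (393,81). The handle rod runs from (358,130) to (365,177), and the gate is closed. In each pair the moving tab is on the left, carrying the nose. I'll fit the box model to the colour blobs.

```bash
cat > fit.py <<'E'
from h import *
from scipy.optimize import least_squares
def blobs(f,vmax=130):
    hsv=cv2.cvtColor(f["pixels"],cv2.COLOR_RGB2HSV); H,S,V=cv2.split(hsv); out=[]
    for m in [((H<5)|(H>172))&(S>150)&(V>60),(H>20)&(H<35)&(S>130)&(V>70)]:
        m=m.astype(np.uint8); m[vmax:]=0
        n,_,st,ce=cv2.connectedComponentsWithStats(m)
        b=sorted([tuple(s) for s in st[1:] if s[4]>60],key=lambda s:s[0]); out.append(b)
    return out
def box(f,c,psi,yo,q): # tab centre at offset yo
    ex=np.array([np.cos(psi),np.sin(psi),0]); ey=np.array([-np.sin(psi),np.cos(psi),0])
    P=np.array([pix(f,c+ex*a+ey*(yo+b)+np.array([0,0,z])) for a in(-.012,.012) for b in(-.004,.004) for z in(.138,.176)])
    return [P[:,0].min(),P[:,0].max(),P[:,1].min(),P[:,1].max()]
E
python3 - <<'E'
from fit import *
f=dict(np.load("w1.npz")); B=blobs(f); print(B)
obs=[[b[0]-.5,b[0]+b[2]-.5,b[1]-.5,b[1]+b[3]-.5] for g in B for b in g[:2]]
# params: x,y of tote-y=0 line through tabs, psi, yr (red fixed y), yy, sep_r, sep_y
def res(p):
    c=np.array([p[0],p[1],0]); M=[]
    for yf,s in((p[3],p[5]),(p[4],p[6])): M+= [box(f,c,p[2],yf+s,0),box(f,c,p[2],yf,0)]
    return np.r_[(np.array(M)-obs).ravel(), (p[3]+p[4]+0.030)*2000]
s=least_squares(res,[.65,.045,-.2,.04,-.07,.029,.029],loss="soft_l1"); p=s.x
print(np.round(p,4),"res",np.round(s.fun,1))
c=np.array([p[0],p[1]]);ey=np.array([-np.sin(p[2]),np.cos(p[2])]);ex=np.array([ey[1],-ey[0]])
for n,y,sp in(("red",p[3],p[5]),("yel",p[4],p[6])): print(n,"fixed",c+ey*y,"moving",c+ey*(y+sp))
print("handle top", ray_z(f,365,177,.169), "foot", ray_z(f,358,130,.11))
im=cv2.resize(f["pixels"][50:200,160:460],None,fx=2.6,fy=2.6,interpolation=cv2.INTER_CUBIC); cv2.imwrite("pics/w1c.png",im[:,:,::-1])
E
```

```text
[[(np.int32(220), np.int32(63), np.int32(19), np.int32(31), np.int32(368)), (np.int32(256), np.int32(63), np.int32(17), np.int32(32), np.int32(445))], [(np.int32(351), np.int32(65), np.int32(15), np.int32(33), np.int32(425)), (np.int32(382), np.int32(66), np.int32(21), np.int32(32), np.int32(521))]]
[ 0.6571  0.035  -0.2165  0.0401 -0.0701  0.03    0.0295] res [-1.   1.4 -0.4  0.   0.2 -0.3  0.5 -0.2 -0.1  0.1  0.7 -1.   0.6 -0.5
  0.5 -0.3  0. ]
red fixed [0.66573862 0.07413595] moving [0.67218264 0.10343986]
yel fixed [ 0.64208003 -0.03345037] moving [ 0.64840825 -0.00467307]
handle top [0.56618307 0.0030765  0.169     ] foot [ 0.60152876 -0.0023778   0.11      ]
```

View pics/w1c.png

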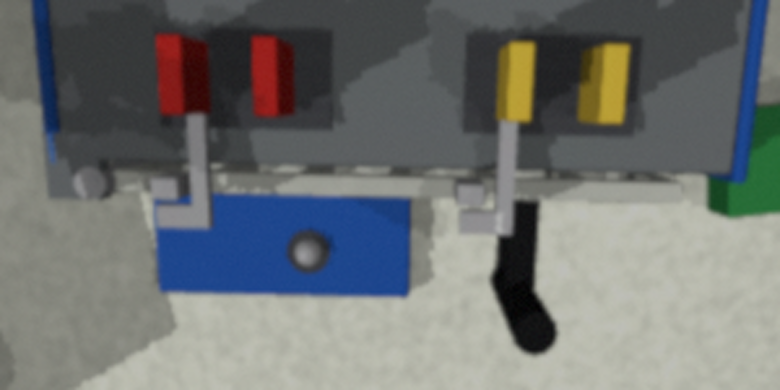

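The fit is good: residuals are under 1.5 px, the tabs are 30 mm apart and the pairs 110 mm apart, all as specified. The crop also shows the hinge knob at about (194,120) and the handle top at (367,179). I'll approach the red pair next.

```bash
python3 - <<'E'
from h import *
go([0.6675,0.0819,0.235],-0.2165+np.pi); go([0.6675,0.0819,0.155],-0.2165+np.pi)
f=dict(np.load("w1.npz"))
for a in [(194.6,120.3,.146),(367,179,.169)]:
    d=ray_z(f,*a)[:2]-[.6571,.035]; ex=np.array([.9767,-.2148]);ey=np.array([.2148,.9767]); print(ray_z(f,*a),"tote rel",d@ex,d@ey)
E
```

```text
offset [ 0.1723 -0.135   0.1675] turn [ 0.0003 -0.0003  0.0061]
offset [ 0.1722 -0.1351  0.3275] turn [ 0.0003 -0.0003  0.0061]
[0.64417329 0.14799218 0.146     ] tote rel -0.036896238239056973 0.10758280460864553
[0.56398887 0.001583   0.169     ] tote rel -0.08376366696092692 -0.05263865206670754
```

Call:
carry_out(offset=[[0.172,-0.135,0.16],[0.172,-0.135,0.16],[0.172,-0.135,0.16],[0.172,-0.135,0.16],[0.172,-0.135,0.25],[0.172,-0.135,0.328],[0.172,-0.135,0.328],[0.172,-0.135,0.328]], turn=[[0,0,0.006],[0,0,0.006],[0,0,0.006],[0,0,0.006],[0,0,0.006],[0,0,0.006],[0,0,0.006],[0,0,0.006]])

```text
clock: 4.15
tcp_pos: [0.6675, 0.083, 0.1557]
orientation: [3.123, -0.337, 0.0]
contact_force: [-0.2, -0.1, 1.5]
grip_width: 0.0855
```

```bash
python3 - <<'E'
from h import *
go([0.6675,0.0819,0.155],-0.2165+np.pi); print(r.get_obs()["contact_force"])
E
```

```text
offset [0.0006 0.0022 0.0014] turn [ 0.0002 -0.0001  0.0011]
[-0.22709112 -0.05052181  1.4971142 ]
```

Call:
carry_out(offset=[[0,0.002,0],[0,0.002,0],[0,0.002,0],[0,0.002,0],[0,0.002,0],[0,0.002,0],[0,0.002,0],[0,0.002,0]], turn=[[0,0,0],[0,0,0],[0,0,0],[0,0,0],[0,0,0],[0,0,0],[0,0,0],[0,0,0]], hand=1, force=40)

```text
clock: 4.95
tcp_pos: [0.6672, 0.083, 0.1544]
orientation: [3.124, -0.335, -0.0]
contact_force: [0.1, 0.7, 0.4]
grip_width: 0.0002
```

The fingers shut on nothing (opening 0.2 mm), so something is off. I'll look before doing anything else.

```bash
python3 - <<'E'
from h import *
ims=[]
for c in ["wrist","scene","top"]:
    f=imaging.grab_frame(c); np.savez(f"n_{c}.npz",**f); a=f["pixels"]
    if c=="wrist": ims.append(cv2.resize(a,(480,300)))
    else:
        u,v=pix(f,[.66,.05,.15]).astype(int); ims.append(cv2.resize(a[v-47:v+47,u-75:u+75],(480,300),interpolation=cv2.INTER_CUBIC))
cv2.imwrite("pics/n1.png",cv2.resize(np.vstack(ims[:2]),(480,600))[:,:,::-1])
E
```

```text
(no output)
```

View pics/n1.png

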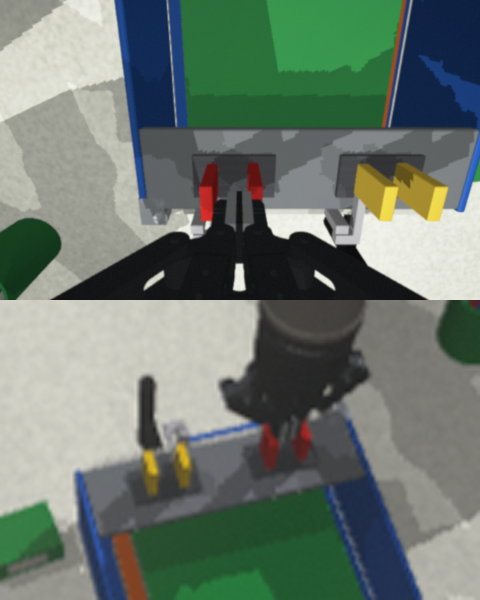

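Wrist: the shut fingers sit at about (240,215), on the robot's side of the red tabs at (208,190) and (255,180), and the tabs look unmoved. Scene: the tips show at (290,430), near the front edges of the tabs. I'll overlay the model to find the offset.

```bash
python3 - <<'E'
from fit import *
o=r.get_obs(); R0=Ro.from_rotvec(o["orientation"]).as_matrix(); T=o["tcp_pos"]; print(T,R0.round(3).tolist(),r.nose_length)
c=np.array([.6571,.035,0]);psi=-.2165
ims=[]
for n in ["wrist","scene"]:
    f=dict(np.load(f"n_{n}.npz")); a=f["pixels"]; u0,v0=pix(f,[.66,.07,.15]).astype(int)
    hw,hh=(110,68) if n=="wrist" else (50,31)
    k=780/(2*hw); u0=np.clip(u0,hw,640-hw);v0=np.clip(v0,hh,400-hh); im=cv2.resize(a[v0-hh:v0+hh,u0-hw:u0+hw],(780,int(2*hh*k)),interpolation=cv2.INTER_CUBIC)
    def P(X): return tuple(int(t) for t in (pix(f,X)-[u0-hw,v0-hh])*k)
    ex=np.array([np.cos(psi),np.sin(psi),0]);ey=np.array([-np.sin(psi),np.cos(psi),0])
    for y in(.0401,.0701,-.0701,-.0406):
        for z in(.134,.176):
            q=np.array([P(c+ex*a+ey*(y+b)+[0,0,z]) for a,b in((-.012,-.004),(.012,-.004),(.012,.004),(-.012,.004))]); cv2.polylines(im,[q],True,(255,255,255) if z>.15 else (0,255,255),1)
    for X,col in((T,(255,0,255)),(T+R0@[0,0,.014],(0,255,0)),(T+R0@[0,0,-.04],(255,160,0))): cv2.circle(im,P(X),6,col,2)
    ims.append(im[:295])
im=np.vstack(ims); print(im.shape); cv2.imwrite("pics/n2.png",im[:,:,::-1])
E
```

```text
[0.66717474 0.08300992 0.15443601] [[0.977, -0.212, -0.0], [-0.212, -0.977, -0.0], [-0.0, 0.0, -1.0]] 0.014
(590, 780, 3)
```

View pics/n2.png

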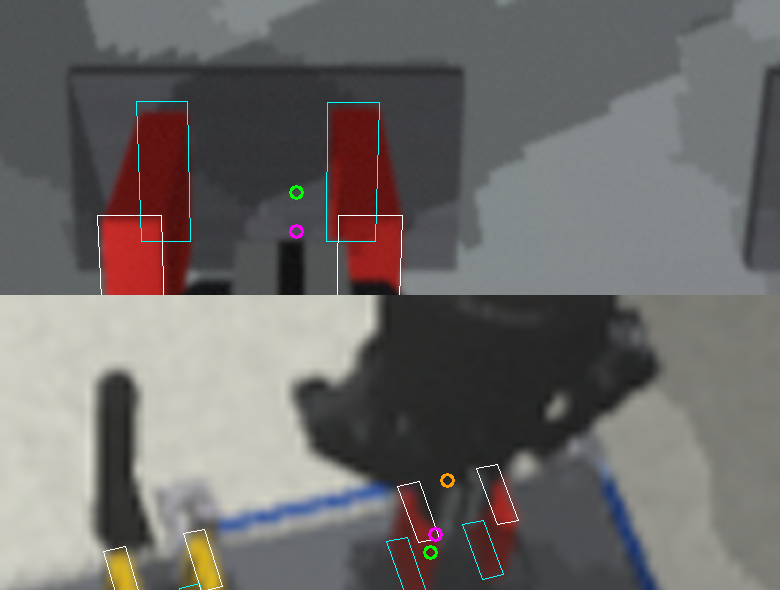

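The tab model fits both cameras, but the fingertips aren't where the tool frame puts them: the tip should project at (296,192) and shows at about v=240. That suggests the fingers stand some 35 mm higher, or further back, than stated. I'll check that quantitatively.

```bash
python3 - <<'E'
from fit import *
o=r.get_obs(); R0=Ro.from_rotvec(o["orientation"]).as_matrix(); T=o["tcp_pos"]
ims=[]
for n,hw,hh,ctr in [("wrist",130,97,(320,300)),("scene",70,52,None)]:
    f=dict(np.load(f"n_{n}.npz")); a=f["pixels"]
    if n=="wrist": print("cam in tool",R0.T@(-f["R"].T@f["t"]-T))
    u0,v0=ctr if ctr else (pix(f,T+[0,0,.04])).astype(int)
    k=390/hw/2*1.0*2; im=cv2.resize(a[v0-hh:v0+hh,u0-hw:u0+hw],None,fx=k/2,fy=k/2,interpolation=cv2.INTER_CUBIC); k/=2
    im=cv2.convertScaleAbs(im,alpha=1.6,beta=20)
    def P(X): return tuple(int(t) for t in (pix(f,X)-[u0-hw,v0-hh])*k)
    for dz,col in((0,(0,255,0)),(-.036,(255,0,255))):
        for z,hx,hy in((.014+dz,.011,.012),(-.059+dz,.038,.0425)):
            q=np.array([P(T+R0@[a*hx,b*hy,z]) for a,b in((-1,-1),(1,-1),(1,1),(-1,1))]); cv2.polylines(im,[q],True,col,1)
    ims.append(im)
h=min(i.shape[0] for i in ims); im=np.hstack([i[:h] for i in ims]); im=cv2.resize(im,(800,int(800*im.shape[0]/im.shape[1]))); print(im.shape); cv2.imwrite("pics/n3.png",im[:,:,::-1])
E
```

```text
cam in tool [ 0.07894772 -0.00117169 -0.16525577]
(297, 800, 3)
```

View pics/n3.png

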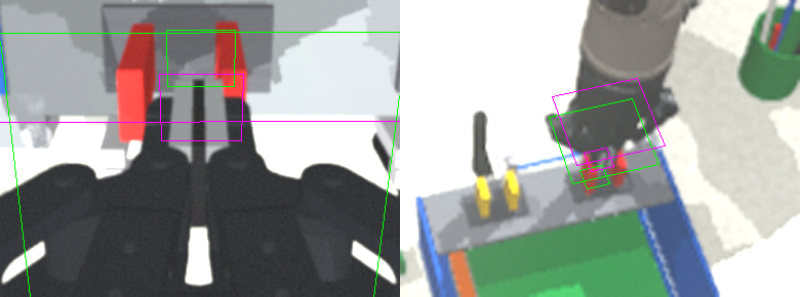

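With a 36 mm shift back along the tool axis (magenta), the model matches the fingertips at (198,80). The earlier open-finger view agrees: 211 px for 85 mm puts the tips about 37 mm behind the reported TCP. So the reported TCP is about 36 mm too far ahead, and the fingers closed just above the tabs. I'll lift, open, and go down about 34 mm lower.

Call:
carry_out(offset=[[0,0,-0.05],[0,0,-0.05],[0,0,-0.05],[0,0,-0.05],[0,0,-0.05],[0,0,-0.05],[0,0,-0.05]], turn=[[0,0,0],[0,0,0],[0,0,0],[0,0,0],[0,0,0],[0,0,0],[0,0,0]], hand=0)

```text
clock: 5.8
tcp_pos: [0.667, 0.0829, 0.1791]
orientation: [3.123, -0.335, -0.001]
contact_force: [0.8, 0.1, 0.8]
grip_width: 0.0858
```

Call:
carry_out(offset=[[0,0,0.05],[0,0,0.07],[0,0,0.09],[0,0,0.105],[0,0,0.117],[0,0,0.117]], turn=[[0,0,0],[0,0,0],[0,0,0],[0,0,0],[0,0,0],[0,0,0]])

```text
clock: 6.4
tcp_pos: [0.6668, 0.0829, 0.1202]
orientation: [3.123, -0.335, -0.002]
contact_force: [0.3, -0.5, -0.1]
grip_width: 0.0854
```

```bash
python3 - <<'E'
from h import *
go([0.6675,0.0819,0.120],-0.2165+np.pi); print(r.get_obs()["contact_force"])
f=imaging.grab_frame("wrist"); cv2.imwrite("pics/w2.png",f["pixels"][:,:,::-1])
E
```

```text
offset [0.0019 0.0017 0.0005] turn [0.0003 0.0007 0.0019]
[ 0.2508736  -0.51203267 -0.09936973]
```

View pics/w2.png

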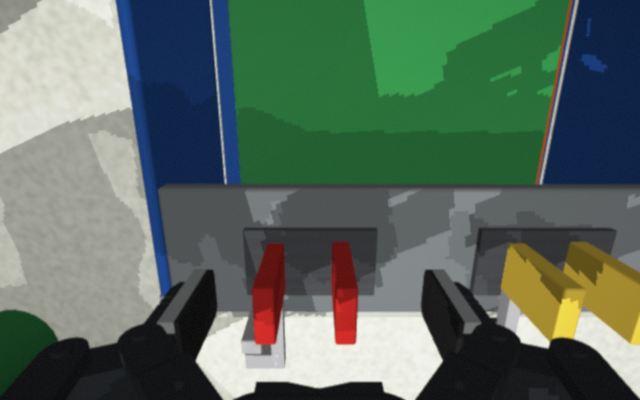

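The open fingers now straddle the red tabs, with the tips at (213,270) and (424,270), beside the plates. There was no contact, which confirms the tool offset. Now to squeeze.

Call:
carry_out(offset=[[0.002,0.002,0],[0.002,0.002,0],[0.002,0.002,0],[0.002,0.002,0],[0.002,0.002,0],[0.002,0.002,0],[0.002,0.002,0]], turn=[[0,0,0],[0,0,0],[0,0,0],[0,0,0],[0,0,0],[0,0,0],[0,0,0]], hand=1, force=40)

```text
clock: 7.15
tcp_pos: [0.6683, 0.0803, 0.1229]
orientation: [3.122, -0.337, 0.002]
contact_force: [-4.3, -4.5, 11.4]
grip_width: 0.0226
```

Call:
carry_out(offset=[[0,0,-0.004],[0,0,-0.004],[0,0,-0.004]], turn=[[0,0,0],[0,0,0],[0,0,0]])

```text
clock: 7.45
tcp_pos: [0.6682, 0.0803, 0.123]
orientation: [3.122, -0.337, 0.001]
contact_force: [0.8, -5.2, 0.6]
grip_width: 0.0228
```

```bash
python3 - <<'E'
from fit import *
f=imaging.grab_frame("wrist"); np.savez("w3.npz",**f); cv2.imwrite("pics/w3.png",f["pixels"][:,:,::-1])
print(blobs(f,400)); c=np.array([.6571,.035,0])
for s in(.030,.016): print("pred moving",s,np.round(box(f,c,-.2165,.0401+s,0)))
print("fixed",np.round(box(f,c,-.2165,.0401,0)),r.get_obs()["grip_width"])
E
```

```text
[[(np.int32(287), np.int32(245), np.int32(23), np.int32(99), np.int32(1956)), (np.int32(327), np.int32(243), np.int32(24), np.int32(100), np.int32(2085))], [(np.int32(493), np.int32(243), np.int32(147), np.int32(100), np.int32(9963))]]
pred moving 0.03 [245. 280. 245. 345.]
pred moving 0.016 [284. 310. 245. 345.]
fixed [326. 351. 245. 345.] 0.022732178661664524
```

View pics/w3.png

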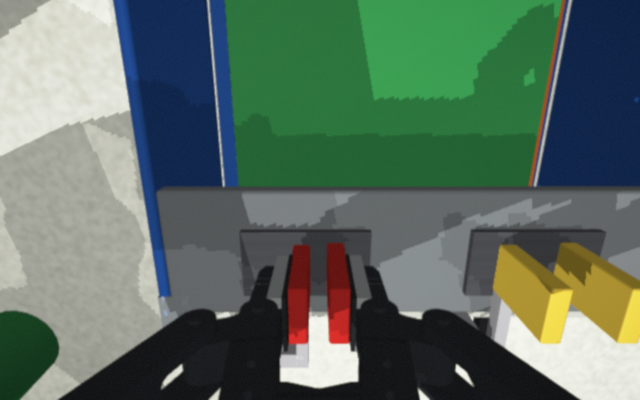

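The red pair is squeezed home: the moving tab spans u=287–310, against 284–310 predicted for a 16 mm spacing. Next I'll open, lift and shift to yellow.

Call:
carry_out(offset=[[0,0,0],[0,0,0],[0,0,0],[0,0,-0.08],[0,0,-0.14],[0,0.1,-0.14],[0,0.2,-0.14],[0,0.22,-0.14]], turn=[[0,0,0],[0,0,0],[0,0,0],[0,0,0],[0,0,0],[0,0,0],[0,0,0],[0,0,0]], hand=0)

```text
clock: 8.3
tcp_pos: [0.6435, -0.0339, 0.1932]
orientation: [3.118, -0.348, -0.0]
contact_force: [-0.1, -1.4, 0.0]
grip_width: 0.0854
```

Call:
carry_out(offset=[[0,0,0],[0,0,0]], turn=[[0,0,0],[0,0,0]])

```text
clock: 8.5
tcp_pos: [0.6448, -0.0239, 0.1931]
orientation: [-3.123, 0.333, -0.0]
contact_force: [0.9, 1.0, 0.1]
grip_width: 0.0853
```

```bash
python3 - <<'E'
from h import *
go([0.6438,-0.0256,0.123],-0.2165+np.pi); print(r.get_obs()["contact_force"],r.get_obs()["tcp_pos"])
E
```

```text
offset [-0.0012  0.0039  0.1402] turn [-0.0009  0.      0.0027]
[0.87614289 1.02413439 0.14905665] [ 0.64477484 -0.02392325  0.19310487]
```

Call:
carry_out(offset=[[-0.001,0.003,0.04],[-0.001,0.003,0.08],[-0.001,0.003,0.11],[-0.001,0.003,0.14],[-0.001,0.003,0.14]], turn=[[0,0,0.002],[0,0,0.002],[0,0,0.002],[0,0,0.002],[0,0,0.002]])

```text
clock: 9.0
tcp_pos: [0.6424, -0.0259, 0.1205]
orientation: [-3.123, 0.337, 0.006]
contact_force: [-0.3, -0.3, 0.2]
grip_width: 0.0854
```

Call:
carry_out(offset=[[0,0,0],[0,0,0],[0,0,0],[0,0,0],[0,0,0],[0,0,0],[0,0,0],[0,0,0]], turn=[[0,0,0],[0,0,0],[0,0,0],[0,0,0],[0,0,0],[0,0,0],[0,0,0],[0,0,0]], hand=1)

```text
clock: 9.8
tcp_pos: [0.6449, -0.0272, 0.1252]
orientation: [-3.123, 0.341, -0.005]
contact_force: [-1.8, -0.9, 8.6]
grip_width: 0.0226
```

```bash
python3 - <<'E'
from fit import *
f=imaging.grab_frame("wrist"); np.savez("w4.npz",**f)
print(blobs(f,400)); c=np.array([.6571,.035,0])
for s in(.0295,.016): print("pred moving",s,np.round(box(f,c,-.2165,-.0701+s,0)))
print("fixed",np.round(box(f,c,-.2165,-.0701,0)),r.get_obs()["grip_width"])
print("red moving pred home",np.round(box(f,c,-.2165,.0561,0)))
E
```

```text
[[(np.int32(0), np.int32(242), np.int32(120), np.int32(98), np.int32(8432)), (np.int32(605), np.int32(354), np.int32(35), np.int32(46), np.int32(955))], [(np.int32(288), np.int32(243), np.int32(22), np.int32(98), np.int32(1888)), (np.int32(326), np.int32(241), np.int32(24), np.int32(98), np.int32(2000))]]
pred moving 0.0295 [248. 282. 244. 341.]
pred moving 0.016 [285. 310. 244. 341.]
fixed [326. 351. 244. 341.] 0.022404269967315805
red moving pred home [-16.  84. 244. 342.]
```

Yellow is home too: the moving tab spans u=288–310, against 285–310 predicted. Both catches are squeezed. Now I'll open, lift and go above the handle.

Call:
carry_out(offset=[[0,0,0],[0,0,0],[0,0,0],[0,0,-0.09],[0,0,-0.18],[-0.06,-0.01,-0.18],[-0.13,-0.018,-0.18],[-0.166,-0.018,-0.18]], turn=[[0,0,0],[0,0,0],[0,0,0],[0,0,0],[0,0,0],[0,0,0],[0,0,0],[0,0,0]], hand=0)

```text
clock: 10.65
tcp_pos: [0.5624, 0.0007, 0.2131]
orientation: [3.123, -0.338, -0.001]
contact_force: [0.3, 0.5, -0.0]
grip_width: 0.0854
```

Call:
carry_out(offset=[[0,0,0],[0,0,0]], turn=[[0,0,0],[0,0,0]])

```text
clock: 10.85
tcp_pos: [0.5651, -0.0008, 0.2132]
orientation: [3.123, -0.34, 0.001]
contact_force: [0.2, -0.6, -0.1]
grip_width: 0.0851
```

```bash
python3 - <<'E'
from fit import *
f=imaging.grab_frame("wrist"); np.savez("w5.npz",**f); o=r.get_obs(); print(o["tcp_pos"],o["joints"].round(2))
im=f["pixels"].copy()
for X,col in(([.5646,.0011,.169],(0,255,0)),([.5646,.0011,.11],(255,0,255))):
    print(pix(f,X)); cv2.circle(im,tuple(int(t) for t in pix(f,X)),6,col,1)
c=np.array([.6571,.035,0])
for n,yf in(("red",.0401),("yel",-.0701)): print(n,"moving home pred",np.round(box(f,c,-.2165,yf+.016,0)))
print(blobs(f,400)); cv2.imwrite("pics/w5.png",im[:,:,::-1])
E
```

```text
[ 0.56560584 -0.00092534  0.21314418] [ 0.13  0.31 -0.29  1.8   0.1   1.04 -1.99]
[317.42764965 223.22065412]
[317.57120232 196.54726654]
red moving home pred [103. 156.  60. 107.]
yel moving home pred [312. 327.  60. 107.]
[[(np.int32(106), np.int32(61), np.int32(22), np.int32(47), np.int32(727)), (np.int32(134), np.int32(61), np.int32(47), np.int32(47), np.int32(1029)), (np.int32(565), np.int32(240), np.int32(36), np.int32(78), np.int32(1268))], [(np.int32(312), np.int32(60), np.int32(16), np.int32(47), np.int32(701)), (np.int32(338), np.int32(60), np.int32(19), np.int32(48), np.int32(801))]]
```

View pics/w5.png

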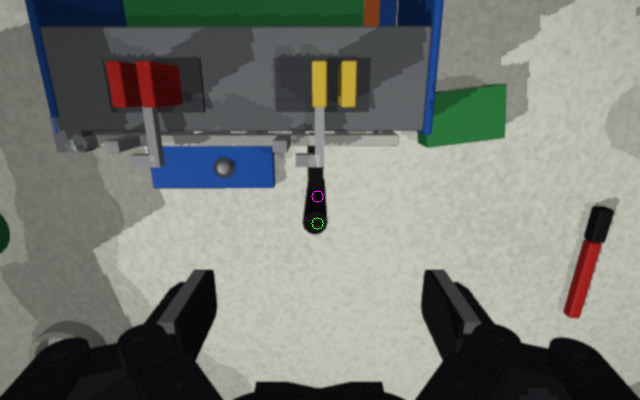

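The picture agrees: the rod top at (315,222) is on the prediction, and both catches still sit at their squeezed positions. I'll go down onto the rod and grip it.

Call:
carry_out(offset=[[0,-0.005,0.06],[0,-0.005,0.12],[0,-0.005,0.17],[0,-0.005,0.2],[0,-0.005,0.2]], turn=[[0,0,0],[0,0,0],[0,0,0],[0,0,0],[0,0,0]])

```text
clock: 11.4
tcp_pos: [0.5644, 0.0016, 0.1108]
orientation: [3.123, -0.34, -0.006]
contact_force: [-0.5, 0.3, -0.5]
grip_width: 0.0849
```

Call:
carry_out(offset=[[0,0,0],[0,0,0],[0,0,0],[0,0,0],[0,0,0],[0,0,0],[0,0,0]], turn=[[0,0,0],[0,0,0],[0,0,0],[0,0,0],[0,0,0],[0,0,0],[0,0,0]], hand=1, force=60)

```text
clock: 12.1
tcp_pos: [0.5656, 0.0018, 0.1138]
orientation: [3.123, -0.34, 0.001]
contact_force: [-0.9, -0.8, 6.2]
grip_width: 0.0144
```

```bash
python3 - <<'E'
from h import *
o=r.get_obs(); print(o["contact_force"],o["tcp_pos"])
for th in np.r_[np.arange(.08,.65,.08),np.arange(.64,1.4,.08)]:
    x,y=-.045,-.165; dx=x*np.cos(th)+y*np.sin(th)-x; dy=-x*np.sin(th)+y*np.cos(th)-y
    print(round(th,2),round(dx/.5,3),round(-dy/.5,3))
E
```

```text
[-0.90512024 -0.84318918  6.21114511] [0.56555485 0.00177416 0.11377338]
0.08 -0.026 -0.008
0.16 -0.051 -0.019
0.24 -0.076 -0.031
0.32 -0.099 -0.045
0.4 -0.121 -0.061
0.48 -0.142 -0.079
0.56 -0.162 -0.098
0.64 -0.179 -0.119
0.64 -0.179 -0.119
0.72 -0.195 -0.141
0.8 -0.209 -0.165
0.88 -0.222 -0.189
0.96 -0.232 -0.214
1.04 -0.24 -0.241
1.12 -0.246 -0.267
1.2 -0.25 -0.294
1.28 -0.252 -0.322
1.36 -0.252 -0.349
```

Call:
carry_out(offset=[[-0.013,-0.004,-0.004],[-0.026,-0.008,-0.004],[-0.038,-0.013,-0.004],[-0.051,-0.019,-0.004],[-0.064,-0.025,-0.004],[-0.076,-0.031,-0.004],[-0.088,-0.038,-0.004],[-0.099,-0.045,-0.004]], turn=[[0,0,0],[0,0,0],[0,0,0],[0,0,0],[0,0,0],[0,0,0],[0,0,0],[0,0,0]])

```text
clock: 12.9
tcp_pos: [0.5202, 0.0344, 0.1142]
orientation: [3.122, -0.341, -0.003]
contact_force: [3.0, -3.1, -21.9]
grip_width: 0.0144
```

Call:
carry_out(offset=[[-0.022,-0.016,0.003],[-0.043,-0.034,0.003],[-0.063,-0.053,0.003],[-0.08,-0.074,0.003],[-0.096,-0.096,0.003],[-0.11,-0.12,0.003],[-0.123,-0.144,0.003],[-0.133,-0.169,0.003]], turn=[[0,0,0],[0,0,0],[0,0,0],[0,0,0],[0,0,0],[0,0,0],[0,0,0],[0,0,0]])

```text
clock: 13.7
tcp_pos: [0.4686, 0.1291, 0.1137]
orientation: [3.115, -0.342, -0.016]
contact_force: [-20.1, -9.6, 8.4]
grip_width: 0.0145
```

Call:
carry_out(offset=[[-0.006,0,0],[-0.006,0,0]], turn=[[0,0,0],[0,0,0]])

```text
clock: 13.9
tcp_pos: [0.469, 0.1331, 0.1138]
orientation: [3.122, -0.334, -0.006]
contact_force: [-8.9, -0.3, -4.4]
grip_width: 0.0146
```

```bash
python3 - <<'E'
from h import *
o=r.get_obs(); print(o["contact_force"],o["tcp_pos"],o["orientation"],o["joints"].round(2),o["tau"].round(1))
ims=[]
for c,s in [("wrist",None),("scene",60)]:
    f=imaging.grab_frame(c); np.savez(f"g_{c}.npz",**f); a=f["pixels"]
    if s: u,v=pix(f,[.55,.1,.15]).astype(int); a=a[v-50:v+50,u-80:u+80]
    ims.append(cv2.resize(a,(480,300),interpolation=cv2.INTER_CUBIC))
cv2.imwrite("pics/g1.png",np.vstack(ims)[:,:,::-1])
E
```

```text
[-8.89053117 -0.27550337 -4.41744884] [0.46903353 0.13309763 0.11377275] [ 3.12215995 -0.33364481 -0.00558326] [-0.11  0.32 -0.35  2.06  0.15  0.79 -2.33] [  1.3 -46.1  -0.6 -28.6   0.9  -2.4  -0.5]
```

View pics/g1.png

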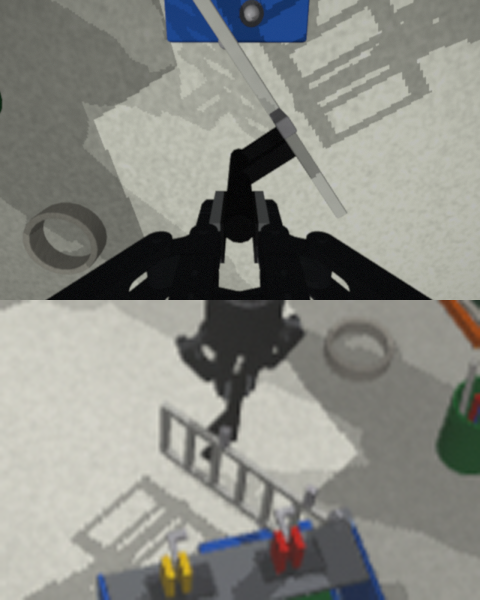

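The gate is out at about 1.0 rad with the rod between the pads: wrist pinch at (240,210), gate bar from (200,0) to (345,210). Refitting the hinge from the measured arc gives about (0.638, 0.157), and I'll follow that arc on to about 1.3 rad.

Call:
carry_out(offset=[[-0.006,-0.012,0],[-0.012,-0.026,0],[-0.016,-0.04,0],[-0.02,-0.053,0],[-0.022,-0.068,0],[-0.024,-0.082,0],[-0.026,-0.096,0],[-0.026,-0.11,0]], turn=[[0,0,0],[0,0,0],[0,0,0],[0,0,0],[0,0,0],[0,0,0],[0,0,0],[0,0,0]])

```text
clock: 14.8
tcp_pos: [0.4694, 0.1886, 0.1138]
orientation: [3.121, -0.341, -0.004]
contact_force: [4.6, -4.8, -7.2]
grip_width: 0.0139
```

Call:
carry_out(offset=[[0,0,0],[0,0,0],[0,0,0],[0,0,0],[0,0,0]], turn=[[0,0,0],[0,0,0],[0,0,0],[0,0,0],[0,0,0]])

```text
clock: 15.3
tcp_pos: [0.4704, 0.1899, 0.1139]
orientation: [-3.123, 0.335, 0.001]
contact_force: [-5.2, 2.7, -6.9]
grip_width: 0.0144
```

```bash
python3 - <<'E'
from fit import *
o=r.get_obs(); print({k:np.round(o[k],3) for k in("clock","tcp_pos","contact_force","grip_width","qvel")})
h=np.array([.6384,.1566]); v=o["tcp_pos"][:2]-h; v0=np.array([.5656,.0018])-h
print("r",np.hypot(*v),"swing",(np.arctan2(v0[1],v0[0])-np.arctan2(v[1],v[0]))%(2*np.pi))
ims=[]; c=np.array([.6571,.035,0])
for n in ["wrist","scene"]:
    f=imaging.grab_frame(n); a=f["pixels"]
    if n=="scene":
        for yf in(.0401,-.0701): print("pred moving home",np.round(box(f,c,-.2165,yf+.016,0)),"fixed",np.round(box(f,c,-.2165,yf,0)))
        print(blobs(f,300)); u,v=pix(f,[.58,.08,.15]).astype(int); a=a[v-50:v+50,u-80:u+80]
    ims.append(cv2.resize(a,(480,300),interpolation=cv2.INTER_CUBIC))
cv2.imwrite("pics/g2.png",np.vstack(ims)[:,:,::-1])
E
```

```text
{'clock': np.float64(15.3), 'tcp_pos': array([0.47 , 0.19 , 0.114]), 'contact_force': array([-5.242,  2.688, -6.894]), 'grip_width': np.float64(0.014), 'qvel': array([ 0.001,  0.001, -0.002,  0.   ,  0.   , -0.001,  0.001])}
r 0.17126625406882764 swing 1.326963351766043
pred moving home [362. 369. 211. 225.] fixed [357. 363. 212. 226.]
pred moving home [325. 331. 219. 233.] fixed [320. 325. 220. 234.]
[[(np.int32(218), np.int32(199), np.int32(5), np.int32(25), np.int32(85)), (np.int32(404), np.int32(101), np.int32(90), np.int32(36), np.int32(348))], [(np.int32(269), np.int32(0), np.int32(21), np.int32(8), np.int32(110))]]
```

View pics/g2.png

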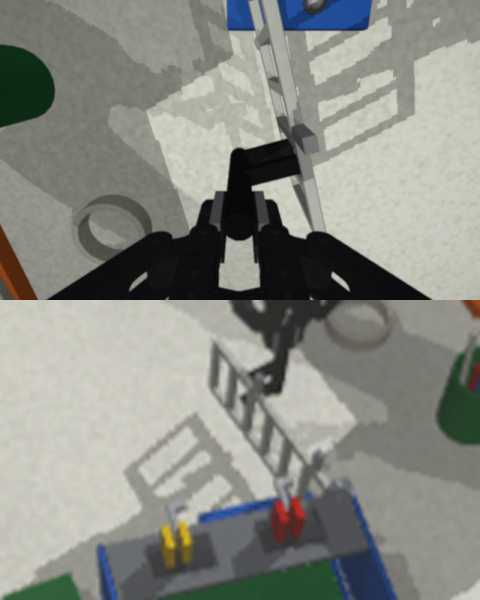

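The gate is at about 1.33 rad with the rod in the pinch (240,210), and both tab pairs still look squeezed, at (177,545) and (288,520). The joints are still, so I'll hand in.

```bash
python3 -c "
from h import *
print(r.hand_in())"
```

```text
the job is handed in; nothing more can be done
None
```

I squeezed the red catch home, then the yellow, and swung the gate out past its detent. I handed the job in at 15.3 s of the 54 s allowed, with the gripper still holding the gate's black rod. The hand-in gives no verdict.

**Last checks**
- **Gate:** it stands about 1.33 rad (76°) open, worked out from the gripper's position on the arc; the picture agrees. The joints were still, and the grip was closed on the rod at about 14 mm with 60 N set.
- **Catches:** in close-up, each moving tab was within about 3 pixels of where a full squeeze should put it. After the gate was open I could only confirm this by eye in the scene picture, because the colour check found no tabs at that distance.
- **Bystanders:** I didn't measure them at the end, but I saw no sign that anything had moved.

**What went wrong or disagreed**
- **First red squeeze:** it closed on nothing. The pictures showed the fingertips about 35 mm further back than the stated tool point, so I lifted and went about 34 mm lower.
- **Swing force:** my first estimate of the hinge was several mm off. The force reached about 22 N during the swing, so I refitted the hinge from the measured arc before the last stretch.

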